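# Wind the packing lane's side guide to the carton mark

## Robot

A 7-joint arm with a two-finger parallel gripper is mounted at the origin on the work surface. World frame = base frame: x ahead of the robot, y to its left, z up, the work surface at z = 0. Lengths are in m, angles in rad, forces in N, time in s.
With the tool pointing down it reaches from about 0.425 to 0.925 m from the base axis. Payload 6.8 kg.
Tool frame: the origin (TCP) lies at the very end of the fingers, on their centre line; the grasp point (between the pads) lies 19 mm behind it (r.tcp_to_grasp is the distance from the TCP to the grasp point, in m); z points along the fingers, y is the line along which they close (so a half turn about z gives the same grasp; the last joint's range is limited). The gripper opens to 85 mm and grips with 20 to 120 N. Pads are 22 mm wide; open, the fingers measure 114 mm over their backs; the gripper's body (76 mm by 85 mm) begins 54 mm behind the grasp point. The pads swing forward as they close: fully open they stand 13 mm farther back than shut.
Start: joints at [1.112, 0.477, 0.022, 1.555, -0.011, 1.109, -0.083], TCP at [0.232, -0.634, 0.231] pointing down, gripper open.
Joint ranges: [-2.96, 2.96], [-0.34, 2.1], [-1.41, 1.46], [0.24, 2.44], [-1.37, 4.51], [0.17, 1.92], [-2.96, 2.96]. Speed limits (rad/s): [2.39, 2.39, 3.14, 3.14, 3.14, 3.14, 3.14].

## Interface

Orientations are given as a rotation vector (axis times angle).
In Python, from bench import r gives the robot as it stands.
- The arm moves only by the tool step_arm, never from a script. Its argument "moves" is a list of rows, each a list of 7 numbers: the shift along the tool's x, y, z in mm, then the turn, a rotation vector about the tool's x, y, z in rad, then the finger opening in mm, from 0 to 85.4. A call has 1 to 8 rows; each row is the pose to reach, as a shift and turn from the pose commanded when the call began, along the tool's axes at that moment; what a row does not reach only later rows make up. A row lasts 1/10 s, in which the tool goes at most 50 mm and 8.59 degrees, less where a joint would pass 70% of its speed; a pose out of reach is approached as far as the arm can. A call with a gripper value outside its range is refused whole. The fingers move at their own pace and stop on an object; "grip_force" is the grip in N (left out, the last holds). Time passes only in rows, so rows that repeat a pose let the fingers close. It gives the time, the measured TCP pose, the force, the opening and the grip force at its end, in the units of the state.
- r.get_obs(): the state, without advancing time (a new reading comes with each control period).
- r.grab_frame(name): name is "side" or "top"; returns a dict with "image" (420x560x3 uint8, red, green, blue), "depth" (420x560 float32, m along the optical axis (not along the pixel's ray), 0 where there is no reading), "mtx" (3x3 intrinsics, pixels), "k1" (the pictures are not rectified: a ray, as slopes to the right and down, at radius r is drawn at 1 + k1 r^2 times it, then the intrinsics apply), "rvec" (rotation vector, rad) and "tvec" (3), from world to camera coordinates, as OpenCV has them. Camera axes: x right, y down, z forward; pixel columns grow to the right and rows downward; lengths in m; the calibration is good to about 2 mm. A picture is of the moment at which its call begins.
- r.hand_in(): hands the job in; it is judged then, once.
The state is a dict: "clock": time; "joints": joint angles; "qvel": joint speeds; "tau": joint torques, N m; "tcp_pos": TCP position; "orientation": TCP orientation; "contact_force": force on the tool from outside, world axes, zero at the start; "moment": the same for the moment, N m; "grip_width": finger opening in m; "gripper_force": force on a finger pad.
Only numpy, scipy, OpenCV 4.12 (cv2) and the standard library are available. Lean on these libraries where they do the work, as an engineer would, in place of code of your own. Each camera call takes 0.05 s, during which the arm holds its last target. There are 200 camera calls.

## Task

Set the side guide of the little roller lane for the next cartons. First pull the black lock rod out to its middle click and leave it there; then take the crank by its hub, push it fully down onto the square shaft, and wind it clockwise by its red handle, two to three full turns, until the red pointer stands level with the orange marker. Leave the crank on the shaft, and don't disturb the can or the tape roll.

Things in the scene. Friction and masses are not known exactly. Their poses are not given: they have to be found in the camera images.
- lane: Fixed bench-top roller lane, place and yaw vary. Origin on the table right under the shaft axis; x points across the lane away from the robot, y along the lane to the left, z up. Blue gearbox 90 x 100 mm, 75 mm high, centred on the origin. Green rails along y (-270 to 170 mm) at x = 60 to 76 mm (62 mm high) and 334 to 350 mm (85 mm high). Roller tops at z = 60 mm.
- shaft_top (a point): Tip of the upright brass shaft, 115 mm above the table. It is square: the top 14 mm tapers from 18 mm to 9 mm wide at the tip; below that it is 18 mm wide for 20 mm; then comes a 54 mm steel collar that turns with it, its top 34 mm under this point. x and y of this frame are normal to the square's faces and turn with the shaft.
- shaft (a joint): Shaft angle in rad, grows clockwise seen from above; starts at -0.75 to 0.75; at 0 the square is in line with the lane. Each clockwise turn moves guide and pointer 24 mm along the lane's +x, away from the robot. Friction about 0.12 N m: it stays where left.
- crank: Loose crank, 0.3 to 0.5 kg, standing on its hub on the table left of the lane, any yaw. Origin: centre of the hub's underside; z up, x along the arm towards the handle. Dark hub 40 x 40 x 50 mm with a 20 mm square socket, open below, 40 mm deep, faces parallel to x and y. Fits the shaft in any of four quarter turns (within 6 degrees); fully down, the origin is 34 mm below the shaft's tip.
- hub_grip (a point): Centre of the yellow grip block on top of the crank's hub, 70 mm above the hub's underside. The block is 30 x 30 mm, 40 mm tall (50 to 90 mm above the underside), faces parallel to the crank's x and y. Axes as the crank's.
- handle (a point): Middle of the crank's red upright handle, 80 mm from the hub's axis along the crank's x and 84 mm above the hub's underside. The handle is 28 mm in diameter and 60 mm tall (54 to 114 mm above the underside) and spins freely on its own pin, so it can be held while winding. The steel arm under it is 22 mm wide, 40 to 50 mm above the underside, ending 96 mm from the hub's axis.
- rod_knob (a point): Middle of the lock rod's black knob, 45 mm above the table; axes as the lane's. The grip is 28 mm in diameter, 32 mm long, lying along the lane's x, with a 36 mm flange 6 mm thick at the robot's end. When fully in, 20 mm of bare rod stands between knob and the grey housing (60 mm wide, 70 mm high, front at lane x = -45 mm, centred at lane y = -150 mm).
- rod (a joint): How far the lock rod is pulled out towards the robot (lane -x), in m. Spring clicks at 0 (fully in, the start), 0.020 (middle: for hand winding; a green band shows on the rod) and 0.040 (fully out: a red band shows too). It takes about 5 to 10 N to pass between clicks; let go near a click, it settles there.
- pointer (a point): Tip of the red pointer, 98 mm above the table, that moves with the white side guide along the aluminium scale bar (18 mm wide, along the lane's x at lane y = 152 mm, top 90 mm high). Axes as the lane's. Starts 117 to 123 mm from the shaft along x. The guide is 12 mm thick, its top 106 mm high, at the same lane x as the pointer, lane y = -255 to 105 mm.
- mark (a point): Orange marker clip, 6 mm wide, fixed on the scale bar's left (+y) edge. The pointer must come to the same lane x as this point. Axes as the lane's. At the start it is 45 to 71 mm beyond the pointer along x (about 2 to 3 turns).
- can: Blue food can, 74 mm diameter, 108 mm tall, standing on the table at the robot's right, in front of the lane's end. Origin at the centre of its underside. Leave alone.
- tape: Roll of tape, 100 mm diameter, 24 mm high, lying on the table in front of the lane. Origin at the centre of its underside. Leave alone.
There are look-alikes about, which are no part of the job. Of the things that look like the crank, the largest one is meant.

How it is judged:
By the outcome, as a careful person would: the job done as asked, in the order asked, and still so for the second after the job is handed in, with the robot touching nothing.
It also fails if it takes over 72 s, if anything falls off the work surface, if the arm or the gripper's body presses on something with over 40 N, if the wrist force passes 120 N, or if a joint passes its speed limit or range.

## Working session

There is one attempt and no reset: what is moved stays moved. The work goes in short steps, Python scripts to look and compute and a tool call to move; the robot and the scene stay as the last step left them, time stands still between calls to the robot, and variables do not carry over. Pictures are saved under pics/ and viewed, at most 11 in all, crops included, and the job is handed in when it is done.

Besides the shell and the picture viewer there is one more tool, called after "Call:" by a JSON object that holds its "fn" and its "kwargs". step_arm: Moves the arm, as the interface text tells. Its arguments: {"type":"object","properties":{"moves":{"type":"array","items":{"type":"array","items":{"type":"number"}}},"grip_force":{"type":"number"}},"required":["moves"]}

```bash
mkdir -p pics; ls; cat > h.py <<'E'
import numpy as np,cv2
from bench import r
from scipy.spatial.transform import Rotation as R
def cam(f):
    return R.from_rotvec(np.ravel(f["rvec"])).as_matrix(),np.ravel(f["tvec"])
def rays(f,uv):
    uv=np.atleast_2d(uv).astype(float);K=f["mtx"]
    d=np.c_[(uv[:,0]-K[0,2])/K[0,0],(uv[:,1]-K[1,2])/K[1,1]]
    p=cv2.undistortPoints(d.reshape(-1,1,2),np.eye(3),np.array([f["k1"],0,0,0.])).reshape(-1,2)
    return np.c_[p,np.ones(len(p))]
def onz(f,uv,z):
    M,t=cam(f);d=rays(f,uv)@M;o=-M.T@t
    z=np.broadcast_to(z,len(d))
    return o+d*((z-o[2])/d[:,2])[:,None]
def dep(f,uv):
    M,t=cam(f);uv=np.atleast_2d(uv);z=f["depth"][uv[:,1].astype(int),uv[:,0].astype(int)]
    return (rays(f,uv)*z[:,None]-t)@M
def proj(f,P):
    M,t=cam(f);c=np.atleast_2d(P)@M.T+t;d=c[:,:2]/c[:,2:];d*=1+f["k1"]*(d**2).sum(1)[:,None]
    return d@f["mtx"][:2,:2].T+f["mtx"][:2,2]
def save(f,n): cv2.imwrite(n,f["image"][:,:,::-1])
E
python3 - <<'E'
from h import *
import pickle
for n in("top","side"):
    f=r.grab_frame(n);save(f,f"pics/{n}0.png");pickle.dump(f,open(f"{n}0.pkl","wb"))
    M,t=cam(f);print(n,f["mtx"],f["k1"],-M.T@t)
print(r.get_obs())
E
```

```text
pics
top [[492.99602682   0.         271.25076903]
 [  0.         492.99602682 214.35118347]
 [  0.           0.           1.        ]] -0.17454965770868913 [ 0.39892277 -0.02484772  1.4696248 ]
side [[387.63447295   0.         276.45670401]
 [  0.         387.63447295 205.8801053 ]
 [  0.           0.           1.        ]] -0.031023634622996715 [0.06627041 0.55857191 0.71105123]
{'clock': 0.1, 'joints': array([ 1.11189225,  0.47772037,  0.02235353,  1.55634162, -0.01152547,
        1.10930201, -0.08310328]), 'qvel': array([-7.59374798e-05, -3.73113397e-03,  4.40659422e-04, -2.83657446e-03,
        2.48225353e-04,  6.96875410e-04, -1.82593398e-03]), 'tau': array([ 3.89481371e-03, -5.97762179e+01,  1.61330145e+00, -2.81956404e+01,
        1.27690419e-02,  5.01106493e-03,  2.76873078e-05]), 'tcp_pos': array([ 0.23177405, -0.63339555,  0.23042581]), 'orientation': array([-3.09181783e+00, -5.47935376e-01,  6.06606798e-04]), 'contact_force': array([0.53026962, 0.27433365, 0.80339638]), 'moment': array([-0.02134635, -0.02637732, -0.01032297]), 'gripper_force': 0.0, 'grip_width': 0.08520355814164011}
```

View pics/top0.png

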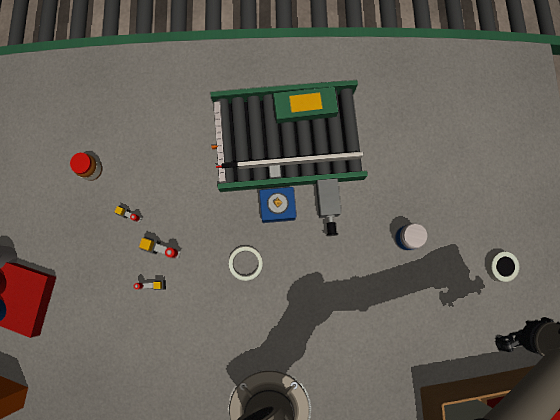

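View pics/side0.png

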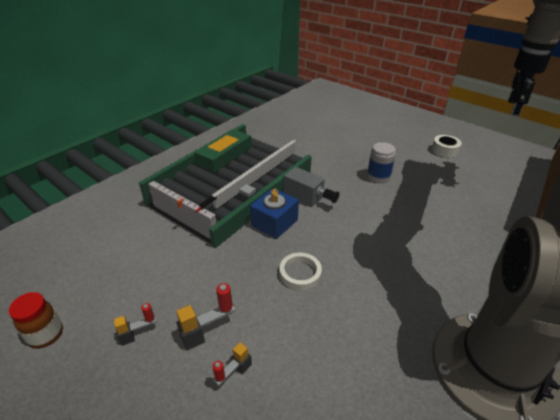

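The top view shows three crank look-alikes (yellow block / red knob): A (147,243)/(172,252), B (121,210)/(136,217) and C (158,285)/(138,286). There is also a red-lidded jar at (83,164), a white ring at (246,263) which is the tape, another ring at (505,266), and the can at (412,237). A is the largest, so I choose it. The shaft is at (278,203) and the knob at (332,228). In the side view the crank hub is at (188,318). I'll check the choice in a close crop.

```bash
cat > m.py <<'E'
from h import *
import pickle
T=pickle.load(open("top0.pkl","rb"));S=pickle.load(open("side0.pkl","rb"))
a=cv2.resize(T["image"][180:300,100:220],None,fx=3.3,fy=3.3,interpolation=cv2.INTER_CUBIC)
b=cv2.resize(T["image"][130:250,205:365],None,fx=3.3*.75,fy=3.3*.75,interpolation=cv2.INTER_CUBIC)
c=cv2.resize(S["image"][270:400,100:260],(396,300),interpolation=cv2.INTER_CUBIC)
d=cv2.resize(S["image"][160:260,220:350],(396,296),interpolation=cv2.INTER_CUBIC)
b=cv2.resize(b,(396,297));a=a[:300,:]
im=np.zeros((600,800,3),np.uint8)
for k,(x,y) in zip((a,b,c,d),((0,0),(400,0),(0,300),(400,300))): im[y:y+k.shape[0],x:x+k.shape[1]]=k[:300]
cv2.imwrite("pics/crop0.png",im[:,:,::-1])
def blobs(f,name,lo,hi,roi):
    x0,y0,x1,y1=roi;h=cv2.cvtColor(f["image"],cv2.COLOR_RGB2HSV)[y0:y1,x0:x1]
    m=cv2.inRange(h,lo,hi)
    if lo[0]==0: m|=cv2.inRange(h,(172,lo[1],lo[2]),(180,255,255))
    n,l,s,c=cv2.connectedComponentsWithStats(m)
    for i in range(1,n):
        if s[i,4]>5:
            uv=c[i]+[x0,y0];ys,xs=np.where(l==i);P=dep(f,np.c_[xs+x0,ys+y0]);P=P[np.isfinite(P).all(1)]
            print(name,uv.round(1),s[i,:].tolist(),"med",np.median(P,0).round(4),"zmax",P[:,2].max().round(3))
blobs(T,"T red",(0,150,60),(6,255,255),(100,140,320,300))
blobs(T,"T yel",(14,120,80),(30,255,255),(100,140,320,300))
blobs(T,"T org",(7,150,80),(13,255,255),(200,130,320,230))
blobs(S,"S red",(0,150,60),(6,255,255),(90,180,320,400))
blobs(S,"S yel",(14,120,80),(30,255,255),(100,180,320,400))
blobs(S,"S org",(7,150,80),(13,255,255),(140,180,320,230))
blobs(T,"T blue",(100,150,40),(125,255,255),(240,170,320,240))
blobs(T,"T grn",(60,100,30),(90,255,255),(200,70,380,200))
E
python3 m.py
```

```text
T red [218.  166.3] [116, 26, 6, 2, 9] med [0.7098 0.1292 0.0979] zmax 0.101
T red [134.3 217.3] [30, 74, 9, 7, 37] med [0.5706 0.3753 0.0767] zmax 0.085
T red [170.7 252.5] [65, 107, 13, 11, 73] med [0.4642 0.2592 0.1129] zmax 1.47
T red [137.5 285.8] [34, 143, 9, 6, 29] med [0.3735 0.3638 0.0767] zmax 0.083
T yel [277.4 202. ] [174, 58, 8, 9, 43] med [ 0.6001 -0.0375  0.1075] zmax 0.12
T yel [119.  210.3] [14, 66, 11, 10, 62] med [0.5949 0.4266 0.0593] zmax 0.073
T yel [145.5 243.9] [39, 98, 15, 13, 127] med [0.4924 0.3399 0.089 ] zmax 0.098
T yel [156.5 285. ] [53, 142, 8, 7, 56] med [0.3755 0.3136 0.061 ] zmax 0.068
T org [213.7 146.3] [11, 15, 7, 4, 21] med [0.7681 0.1414 0.1002] zmax 0.106
S red [198.4 208.9] [106, 27, 5, 5, 7] med [0.7051 0.1272 0.0955] zmax 0.098
S red [224.3 298.4] [127, 104, 15, 28, 277] med [0.4547 0.2721 0.0954] zmax 0.711
S red [147.7 312.7] [52, 124, 11, 17, 117] med [0.5618 0.3828 0.0659] zmax 0.079
S red [218.6 371.6] [123, 181, 11, 20, 134] med [0.3646 0.3726 0.0673] zmax 0.079
S yel [274.1 194.8] [171, 9, 7, 12, 64] med [ 0.595  -0.0343  0.102 ] zmax 0.117
S yel [187.3 318.2] [77, 125, 21, 28, 394] med [0.4797 0.3436 0.0877] zmax 0.711
S yel [120.6 324.5] [14, 136, 15, 18, 190] med [0.5863 0.4311 0.0568] zmax 0.711
S yel [240.4 351.2] [133, 162, 15, 20, 197] med [0.3674 0.3163 0.0589] zmax 0.711
S org [179.3 202.8] [37, 19, 5, 8, 24] med [0.7618 0.1427 0.0956] zmax 0.103
T blue [277.2 204.9] [20, 17, 36, 35, 719] med [ 0.5924 -0.0368  0.075 ] zmax 1.47
T grn [294.1  98.5] [11, 11, 147, 42, 2286] med [ 0.9248 -0.0961  0.0919] zmax 1.47
T grn [291.1 180.6] [18, 101, 150, 21, 1076] med [ 0.6705 -0.0741  0.0609] zmax 1.47
```

View pics/crop0.png

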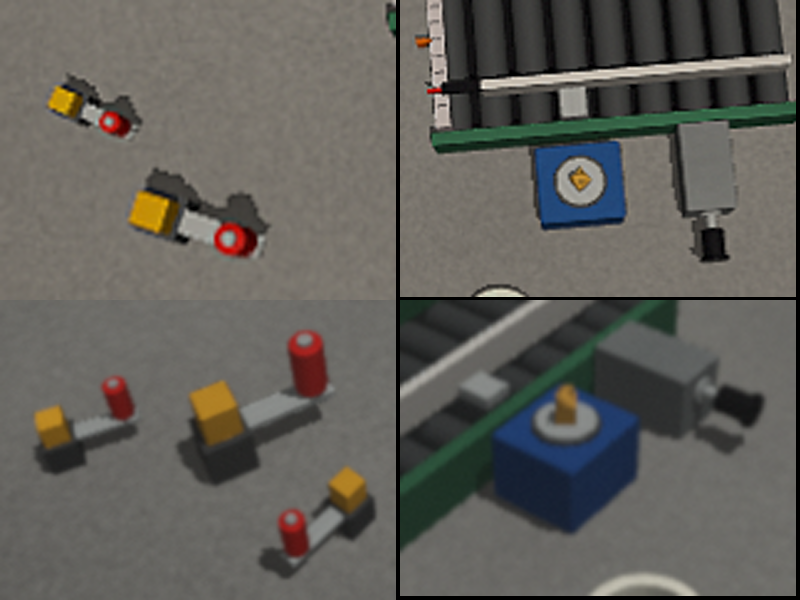

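Crop: A (larger yellow block, red handle) is clearly the biggest of the three, so the choice is confirmed. The shaft square appears as a diamond, roughly 45° to the lane.

```bash
cat > m2.py <<'E'
from h import *
import pickle
T=pickle.load(open("top0.pkl","rb"));S=pickle.load(open("side0.pkl","rb"))
def cloud(f):
    v,u=np.mgrid[0:420,0:560];uv=np.c_[u.ravel(),v.ravel()];P=dep(f,uv)
    P[f["depth"].ravel()==0]=np.nan
    return uv,P,cv2.cvtColor(f["image"],cv2.COLOR_RGB2HSV).reshape(-1,3).astype(int)
def sel(c,xy,rad,z0,z1):
    return (np.hypot(*(c[1][:,:2]-xy).T)<rad)&(c[1][:,2]>z0)&(c[1][:,2]<z1)
for n,f in(("T",T),("S",S)):
    c=cloud(f);uv,P,H=c
    red=((H[:,0]<7)|(H[:,0]>171))&(H[:,1]>130)
    yel=(H[:,0]>12)&(H[:,0]<32)&(H[:,1]>110)
    for nm,xy,rad,z0,z1,z in(("block",(.49,.34),.035,.084,.098,.09),("handle",(.46,.265),.03,.109,.12,.114),("gearbox",(.595,-.037),.075,.070,.0785,.075),("collar",(.595,-.037),.035,.0788,.084,.081),("shaft",(.597,-.037),.02,.1,.13,.108),("knob",(.52,-.19),.05,.03,.07,.059),("can",(.5,-.39),.06,.1,.115,.108),("tape",(.43,.05),.07,.018,.03,.024)):
        m=sel(c,xy,rad,z0,z1)
        if nm=="block": m&=yel
        if m.sum()<4: print(n,nm,m.sum());continue
        Q=onz(f,uv[m],z)[:,:2]*1000
        hull=cv2.convexHull(Q.astype(np.float32))
        (cx,cy),(w,h),a=cv2.minAreaRect(hull);e=cv2.minEnclosingCircle(hull)
        print(n,nm,m.sum(),"mean",Q.mean(0).round(1),"rect",np.round([cx,cy,w,h,a],1),"circ",np.round(e[0],1),round(e[1],1),"zmed",np.median(P[m,2]).round(4))
# lane yaw: lines along green rail faces & guide in top
uv,P,H=cloud(T)
for nm,m,z in(("guide",(H[:,1]<60)&(H[:,2]>130)&(P[:,2]>.1)&(P[:,2]<.112)&(P[:,0]>.65)&(P[:,0]<.76)&(abs(P[:,1]+.1)<.2),.106),
  ("railN",(H[:,0]>60)&(H[:,0]<90)&(H[:,1]>100)&(P[:,2]>.056)&(P[:,2]<.067)&(P[:,0]>.6)&(P[:,0]<.75)&(abs(P[:,1]+.1)<.3),.062)):
    Q=onz(T,uv[m],z)[:,:2]*1000
    vx,vy,x0,y0=cv2.fitLine(Q.astype(np.float32),cv2.DIST_HUBER,0,.01,.01).ravel()
    print(nm,m.sum(),"yaw deg",np.degrees(np.arctan2(-vx*np.sign(vy),vy*np.sign(vy))).round(2),np.round([x0,y0],1),"ends",Q[:,1].min().round(),Q[:,1].max().round())
E
python3 m2.py
```

```text
T block 102 mean [493.2 340.1] rect [492.9 340.4  31.5  27.8  71.1] circ [493.9 340.7] 18.9 zmed 0.0898
T handle 63 mean [467.  262.3] rect [467.1 263.7  25.5  22.2  89.1] circ [466.  263.3] 13.8 zmed 0.1147
T gearbox 684 mean [601.3 -39.1] rect [601.8 -39.2  89.7  99.5   3.5] circ [601.7 -39.1] 65.1 zmed 0.0753
T collar 183 mean [597.9 -37.6] rect [597.2 -38.1  64.8  62.7  43.5] circ [596.5 -36.4] 34.3 zmed 0.0812
T shaft 41 mean [601.8 -39.4] rect [601.6 -39.4  17.9  15.9  43.4] circ [602.3 -40.1] 11.3 zmed 0.1106
T knob 184 mean [ 535.1 -192.3] rect [ 538.8 -190.4   63.4   35.2    7. ] circ [ 537.9 -190.3] 33.7 zmed 0.0556
T can 397 mean [ 499.  -420.2] rect [ 498.2 -417.    63.6   64.9   86.8] circ [ 498.3 -419.5] 34.7 zmed 0.108
T tape 360 mean [434.3  59.4] rect [433.9  58.3  96.8  96.5  88.9] circ [434.5  59. ] 50.0 zmed 0.0236
S block 225 mean [487.4 342.4] rect [487.7 342.8  30.1  33.   70.9] circ [486.9 342. ] 20.2 zmed 0.0892
S handle 138 mean [461.8 266.9] rect [461.9 266.6  27.2  26.7   7.2] circ [462.3 267.7] 15.0 zmed 0.1137
S gearbox 574 mean [590.6 -29.2] rect [596.1 -35.7  91.7 102.8   3.8] circ [595.8 -35.7] 64.7 zmed 0.0749
S collar 169 mean [595.8 -35.2] rect [595.  -35.6  54.7  59.3  42.6] circ [595.8 -36.3] 30.7 zmed 0.0808
S shaft 51 mean [596.6 -36.4] rect [597.5 -37.   15.5  34.2  41.1] circ [595.6 -38.6] 17.9 zmed 0.107
S knob 270 mean [ 530.8 -178.8] rect [ 534.1 -187.1   76.    86.4   18.1] circ [ 530.3 -189. ] 52.9 zmed 0.0518
S can 210 mean [ 490.2 -413.9] rect [ 489.9 -415.    65.2   70.    41.1] circ [ 488.5 -416.2] 37.0 zmed 0.1058
S tape 547 mean [428.7  62.2] rect [430.   61.4  98.7 102.5  25.2] circ [430.3  61.6] 51.8 zmed 0.0235
guide 453 yaw deg 3.71 [ 724.7 -103. ] ends -283.0 70.0
railN 737 yaw deg 3.91 [673.  -82.1] ends -303.0 133.0
```

```bash
cat >> h.py <<'E'
def to(x,y,z,yaw,p=None,cur=None):
    """shift (mm, tool axes) and rotvec (tool axes) to TCP x,y,z (mm), tool x at yaw deg, pointing down"""
    o=r.get_obs();A=R.from_rotvec(o["orientation"])
    G=R.from_euler("z",yaw,degrees=True)*R.from_euler("x",180,degrees=True)
    d=A.inv().apply(np.array([x,y,z])-o["tcp_pos"]*1000)
    return d.round(1),(A.inv()*G).as_rotvec().round(3)
E
python3 - <<'E'
from h import *
import pickle
print(to(529,-192.4,130,3.75));print(to(529,-192.4,26,3.75))
T=pickle.load(open("top0.pkl","rb"));S=pickle.load(open("side0.pkl","rb"))
for f in(T,S):
    print(proj(f,[[.528,-.1925,.045],[.599,-.0375,.081]]))
    g=cv2.cvtColor(f["image"],cv2.COLOR_RGB2HSV);u,v=proj(f,[.528,-.1925,.045])[0].astype(int)
    m=(g[...,2]<45).astype(np.uint8);n,l,s,c=cv2.connectedComponentsWithStats(m)
    for i in range(1,n):
        if np.hypot(*(c[i]-[u,v]))<15:print("black",c[i],s[i])
E
```

```text
(array([ 430.7, -311.8,  100.9]), array([-0.002,  0.   ,  0.285]))
(array([ 430.7, -311.7,  204.9]), array([-0.002,  0.   ,  0.285]))
[[330.82142808 228.84434247]
 [277.02743906 204.0761421 ]]
black [326. 215.] [326 215   1   1   1]
black [336.6 214.6] [335 214   4   2   5]
black [331.056 228.512] [326 222  12  14 125]
[[329.03060084 194.35267115]
 [273.77981324 199.84320307]]
black [330.74418605 195.07751938] [323 190  16  12 129]
```

Call:
{"fn": "step_arm", "kwargs": {"moves": [[50,-36,0,0,0,0.05,85],[98,-71,10,0,0,0.1,85],[146,-106,20,0,0,0.15,85],[194,-140,30,0,0,0.2,85],[242,-175,50,0,0,0.25,85],[290,-210,60,0,0,0.285,85],[338,-245,80,0,0,0.285,85],[386,-280,100,0,0,0.285,85]], "grip_force": 60}}

```text
clock: 0.9
tcp_pos: [0.4515, -0.3075, 0.1567]
orientation: [3.14, 0.103, 0.001]
contact_force: [1.1, -0.9, 0.5]
grip_width: 0.085
gripper_force: 0.0
```

```bash
python3 - <<'E'
from h import *
print(to(529,-192.4,130,3.75),to(529,-192.4,26,3.75),r.get_obs()["joints"])
E
```

```text
(array([  84.9, -109.8,   26.7]), array([ 0., -0.,  0.])) (array([  84.9, -109.8,  130.7]), array([ 0., -0.,  0.])) [ 0.53593743  0.35486988 -0.06424203  1.93430831  0.02962339  0.8529347
 -1.04898949]
```

Call:
{"fn": "step_arm", "kwargs": {"moves": [[0,0,0,0,0,0,85],[0,0,0,0,0,0,85]]}}

```text
clock: 1.1
tcp_pos: [0.451, -0.3078, 0.1565]
orientation: [-3.139, -0.108, 0.002]
contact_force: [-1.4, -1.2, 0.2]
grip_width: 0.085
gripper_force: 0.0
```

```bash
python3 - <<'E'
from h import *
print(to(529,-192.4,130,3.75),to(529,-192.4,26,3.75))
E
```

```text
(array([  85.8, -109.8,   26.5]), array([-0.001,  0.001,  0.004])) (array([  85.9, -109.7,  130.5]), array([-0.001,  0.001,  0.004]))
```

Call:
{"fn": "step_arm", "kwargs": {"moves": [[32,-40,8,0,0,0,85],[60,-77,14,0,0,0,85],[86,-110,20,0,0,0.004,85],[86,-110,50,0,0,0.004,85],[86,-110,80,0,0,0.004,85],[86,-110,110,0,0,0.004,85],[86,-110,130,0,0,0.004,85],[86,-110,130,0,0,0.004,85]]}}

```text
clock: 1.9
tcp_pos: [0.5266, -0.1955, 0.0247]
orientation: [-3.14, -0.093, 0.008]
contact_force: [-0.5, 0.6, 0.1]
grip_width: 0.0851
gripper_force: 0.0
```

```bash
python3 - <<'E'
from h import *
print(to(529,-192.4,26,3.75))
a=r.grab_frame("top")["image"][190:260,290:370];b=r.grab_frame("side")["image"][160:230,290:370]
cv2.imwrite("pics/k1.png",cv2.resize(np.hstack([a,b]),None,fx=5,fy=5,interpolation=cv2.INTER_CUBIC)[:,:,::-1])
E
```

```text
(array([ 2.6, -2.9, -1.3]), array([-0.001,  0.005, -0.006]))
```

View pics/k1.png

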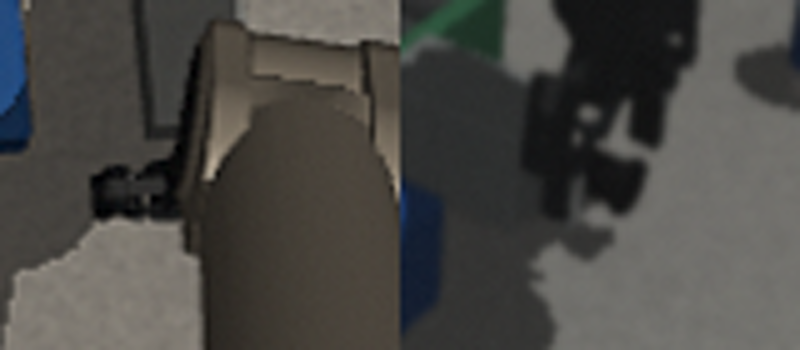

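The picture shows the fingers straddling the knob (side crop: knob at (612,180), fingers left at (560,170) and right at (650,120)). I close, then pull.

Call:
{"fn": "step_arm", "kwargs": {"moves": [[0,-2,0,0,0,0,50],[0,-2,0,0,0,0,20],[0,-2,0,0,0,0,10],[0,-2,0,0,0,0,10],[0,-2,0,0,0,0,10],[0,-2,0,0,0,0,10]]}}

```text
clock: 2.6
tcp_pos: [0.5298, -0.193, 0.0279]
orientation: [3.139, 0.096, 0.002]
contact_force: [-4.5, -1.8, 6.0]
grip_width: 0.0262
gripper_force: 62.0
```

Call:
{"fn": "step_arm", "kwargs": {"moves": [[-4,-2,0,0,0,0,10],[-8,-2,0,0,0,0,10],[-12,-2,0,0,0,0,10],[-16,-2,0,0,0,0,10],[-20,-2,0,0,0,0,10],[-20,-2,0,0,0,0,10]]}}

```text
clock: 3.2
tcp_pos: [0.5098, -0.1942, 0.028]
orientation: [3.137, 0.094, 0.004]
contact_force: [-1.1, -8.3, 5.8]
grip_width: 0.026
gripper_force: 64.3
```

```bash
python3 - <<'E'
from h import *
print(r.get_obs()["contact_force"])
b=r.grab_frame("side")["image"][160:230,290:370]
cv2.imwrite("pics/k2.png",cv2.resize(b,None,fx=7,fy=7,interpolation=cv2.INTER_CUBIC)[:,:,::-1])
E
```

```text
[-1.08323212 -8.27585205  5.76044423]
```

View pics/k2.png

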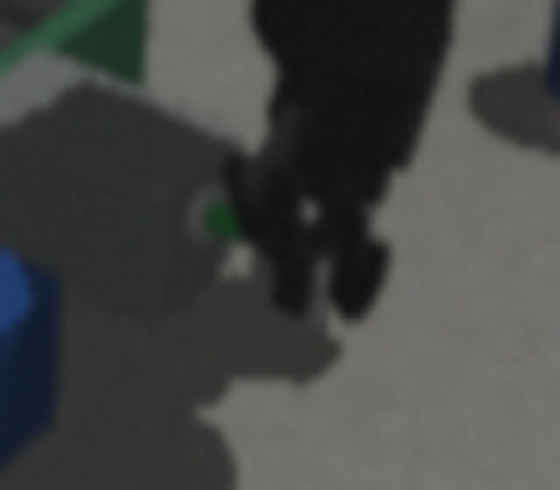

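The side crop shows the green band on the rod at (220,218) and no red: the middle click. Release and rise.

Call:
{"fn": "step_arm", "kwargs": {"moves": [[-20,-2,0,0,0,0,60],[-20,-2,0,0,0,0,85],[-20,-2,0,0,0,0,85],[-20,-2,-30,0,0,0,85],[-20,-2,-70,0,0,0,85],[-20,-2,-120,0,0,0,85],[-20,-20,-170,0,0,-0.05,85],[-20,-50,-200,0,0,-0.15,85]]}}

```text
clock: 4.05
tcp_pos: [0.4875, -0.1437, 0.2306]
orientation: [3.122, 0.33, 0.006]
contact_force: [1.3, -0.4, -0.2]
grip_width: 0.085
gripper_force: 0.0
```

```bash
python3 - <<'E'
from h import *
print(to(490.2,341.6,200,71.2),r.get_obs()["joints"])
b=r.grab_frame("side");b=b["image"][160:230,290:370]
cv2.imwrite("pics/k3.png",b[:,:,::-1])
h=cv2.cvtColor(b,cv2.COLOR_RGB2HSV);g=cv2.inRange(h,(45,90,30),(85,255,255));g[:20,:20]=0;rd=cv2.inRange(h,(0,120,40),(8,255,255))
print(cv2.connectedComponentsWithStats(g)[2:],rd.sum()//255)
E
```

```text
(array([ 104.1, -474.1,   29.9]), array([ 0.004, -0.002, -1.032])) [ 0.30673579  0.20947088 -0.16451483  1.9428965   0.04185509  0.98829451
 -1.23714909]
(array([[   0,    0,   80,   70, 5582],
       [  35,   32,    6,    4,   18]], dtype=int32), array([[39.5068076 , 34.50376209],
       [37.38888889, 33.33333333]])) 22
```

```bash
python3 - <<'E'
import cv2,numpy as np
b=cv2.imread("pics/k3.png");h=cv2.cvtColor(b,cv2.COLOR_BGR2HSV);rd=cv2.inRange(h,(0,120,40),(8,255,255))
ys,xs=np.where(rd);print(xs,ys,b[ys[0],xs[0]])
E
```

```text
[30 31 32 33 30 31 32 33 34 29 30 31 32 33 34 30 31 32 33 31 32 33] [29 29 29 29 30 30 30 30 30 31 31 31 31 31 31 32 32 32 32 33 33 33] [ 54  56 135]
```

Call:
{"fn": "step_arm", "kwargs": {"moves": [[10,-45,0,0,0,-0.13,85],[20,-95,0,0,0,-0.26,85],[30,-140,0,0,0,-0.39,85],[42,-190,0,0,0,-0.52,85],[53,-240,0,0,0,-0.65,85],[64,-290,0,0,0,-0.78,85],[75,-340,0,0,0,-0.91,85],[85,-390,0,0,0,-1.032,85]]}}

```text
clock: 4.9
tcp_pos: [0.4871, 0.2533, 0.227]
orientation: [-2.548, -1.837, -0.0]
contact_force: [0.8, -0.4, 0.1]
grip_width: 0.0851
gripper_force: 0.0
```

Call:
{"fn": "step_arm", "kwargs": {"moves": [[0,0,0,0,0,0,85]]}}

```text
clock: 5.0
tcp_pos: [0.4852, 0.2598, 0.2274]
orientation: [-2.537, -1.844, -0.005]
contact_force: [-0.5, 0.0, 0.2]
grip_width: 0.0851
gripper_force: 0.0
```

```bash
python3 - <<'E'
from h import *
print(to(490.2,341.6,150,71.2),r.get_obs()["joints"])
E
```

```text
(array([ 78.9, -20.3,  77.9]), array([-0.003, -0.006,  0.015])) [-0.15885541  0.32536509 -0.54208112  1.83248341  0.18728631  1.03230984
 -1.0871377 ]
```

The check shows a red band at (320,191) beside the green at (327,193). My release rows repeated the -20 mm shift, so the rod was pulled on to its outer click. I'll go back and push it in 20 mm before touching the crank.

```bash
python3 - <<'E'
from h import *
print(to(489.9,-195.6,230,3.7))
E
```

```text
(array([-431.8,  144.8,   -5.3]), array([-0.006, -0.003,  1.193]))
```

Call:
{"fn": "step_arm", "kwargs": {"moves": [[-47,16,-3,0,0,0.14,85],[-94,32,-5,0,0,0.28,85],[-141,48,-5,0,0,0.42,85],[-188,64,-5,0,0,0.56,85],[-235,80,-5,0,0,0.7,85],[-282,96,-5,0,0,0.84,85],[-329,112,-5,0,0,0.98,85],[-376,127,-5,0,0,1.12,85]]}}

```text
clock: 5.8
tcp_pos: [0.4866, -0.1482, 0.2321]
orientation: [-3.136, -0.184, -0.001]
contact_force: [1.8, -0.6, 0.0]
grip_width: 0.0846
gripper_force: 0.0
```

```bash
python3 - <<'E'
from h import *
print(to(489.9,-195.6,130,3.7),to(489.9,-195.6,28,3.7))
E
```

```text
(array([ -2.3,  47.5, 102.1]), array([-0.   , -0.   ,  0.053])) (array([ -2.3,  47.5, 204.1]), array([-0.   , -0.   ,  0.053]))
```

Call:
{"fn": "step_arm", "kwargs": {"moves": [[-2,40,10,0,0,0.053,85],[-2,43,50,0,0,0.053,85],[-2,43,90,0,0,0.053,85],[-2,43,100,0,0,0.053,85]]}}

```text
clock: 6.2
tcp_pos: [0.4872, -0.1886, 0.1282]
orientation: [-3.137, -0.109, 0.011]
contact_force: [0.1, 0.3, -0.2]
grip_width: 0.0854
gripper_force: 0.0
```

```bash
python3 - <<'E'
from h import *
print(to(489.9,-195.6,28,3.7))
E
```

```text
(array([  2.9,   7.4, 100.1]), array([-0.003,  0.007,  0.005]))
```

Call:
{"fn": "step_arm", "kwargs": {"moves": [[2,6,35,0,0,0,85],[2,6,70,0,0,0,85],[2,6,99,0,0,0,85],[2,6,99,0,0,0,85]]}}

```text
clock: 6.6
tcp_pos: [0.4906, -0.1938, 0.0307]
orientation: [-3.137, -0.112, 0.009]
contact_force: [-0.9, -0.1, 0.1]
grip_width: 0.0852
gripper_force: 0.0
```

```bash
python3 - <<'E'
from h import *
print(to(489.9,-195.6,28,3.7))
E
```

```text
(array([-0.9,  1.7,  2.7]), array([-0.002,  0.005,  0.007]))
```

Call:
{"fn": "step_arm", "kwargs": {"moves": [[0,1,2,0,0,0,50],[0,1,2,0,0,0,10],[0,1,2,0,0,0,10],[0,1,2,0,0,0,10],[0,1,2,0,0,0,10]]}}

```text
clock: 7.1
tcp_pos: [0.4934, -0.1954, 0.0327]
orientation: [-3.14, -0.111, -0.003]
contact_force: [-5.2, 4.0, 11.2]
grip_width: 0.0261
gripper_force: 58.8
```

Call:
{"fn": "step_arm", "kwargs": {"moves": [[5,0,0,0,0,0,10],[10,0,0,0,0,0,10],[15,0,0,0,0,0,10],[20,0,0,0,0,0,10],[20,0,0,0,0,0,10]]}}

```text
clock: 7.6
tcp_pos: [0.5144, -0.1941, 0.0327]
orientation: [3.139, 0.111, 0.005]
contact_force: [-2.1, 4.0, 8.1]
grip_width: 0.0259
gripper_force: 61.0
```

```bash
cat > rod.py <<'E'
from h import *
import sys
f=r.grab_frame("side");b=f["image"][165:225,295:360]
h=cv2.cvtColor(b,cv2.COLOR_RGB2HSV);g=cv2.inRange(h,(45,90,30),(85,255,255));g[:15,:15]=0;rd=cv2.inRange(h,(0,100,30),(10,255,255))
for n,m in(("green",g),("red",rd)):
    ys,xs=np.where(m);print(n,len(xs),(xs.mean()+295,ys.mean()+165) if len(xs) else "")
E
python3 rod.py
```

```text
green 15 (np.float64(321.2), np.float64(191.2))
red 0
```

Green at (321,191) and no red: the rod is back at the middle click. This time I release in place, then rise.

Call:
{"fn": "step_arm", "kwargs": {"moves": [[0,0,0,0,0,0,60],[0,0,0,0,0,0,85],[0,0,0,0,0,0,85],[0,0,-20,0,0,0,85],[0,0,-60,0,0,0,85],[0,0,-110,0,0,0,85],[0,0,-160,0,0,0,85],[0,-10,-200,0,0,0,85]]}}

```text
clock: 8.45
tcp_pos: [0.5118, -0.1861, 0.2339]
orientation: [3.138, 0.107, 0.003]
contact_force: [0.9, 0.6, 0.1]
grip_width: 0.085
gripper_force: 0.0
```

```bash
python3 rod.py; python3 - <<'E'
from h import *
print(to(490.2,341.6,200,71.2))
E
```

```text
green 16 (np.float64(321.4375), np.float64(190.75))
red 0 
(array([  11.9, -526.2,   38.7]), array([ 0.009, -0.008, -1.172]))
```

Call:
{"fn": "step_arm", "kwargs": {"moves": [[0,-50,0,0,0,-0.147,85],[0,-100,0,0,0,-0.294,85],[0,-150,0,0,0,-0.44,85],[0,-200,0,0,0,-0.587,85],[2,-250,0,0,0,-0.733,85],[4,-300,0,0,0,-0.88,85],[6,-350,0,0,0,-1.026,85],[8,-400,0,0,0,-1.172,85]]}}

```text
clock: 9.3
tcp_pos: [0.491, 0.2165, 0.2308]
orientation: [2.549, 1.836, -0.0]
contact_force: [1.4, -0.0, 0.3]
grip_width: 0.085
gripper_force: 0.0
```

```bash
python3 - <<'E'
from h import *
print(to(490.2,341.6,160,71.2))
E
```

```text
(array([118.5, -40.4,  70.8]), array([0.   , 0.   , 0.006]))
```

Call:
{"fn": "step_arm", "kwargs": {"moves": [[45,-15,20,0,0,0.006,85],[85,-30,50,0,0,0.006,85],[113,-39,70,0,0,0.006,85],[113,-39,70,0,0,0.006,85]]}}

```text
clock: 9.7
tcp_pos: [0.4874, 0.3385, 0.1574]
orientation: [-2.551, -1.828, 0.007]
contact_force: [-1.0, -0.5, 0.1]
grip_width: 0.0848
gripper_force: 0.0
```

```bash
python3 - <<'E'
from h import *
print(to(490.2,341.6,58,71.2))
T=r.grab_frame("top");S=r.grab_frame("side")
a=T["image"][200:290,100:220];b=S["image"][230:370,130:260]
im=np.hstack([cv2.resize(x,(400,300),interpolation=cv2.INTER_CUBIC) for x in(a,b)])
cv2.imwrite("pics/c1.png",im[:,:,::-1])
E
```

```text
(array([ 4. ,  2.3, 99.4]), array([-0.006,  0.002,  0.001]))
```

View pics/c1.png

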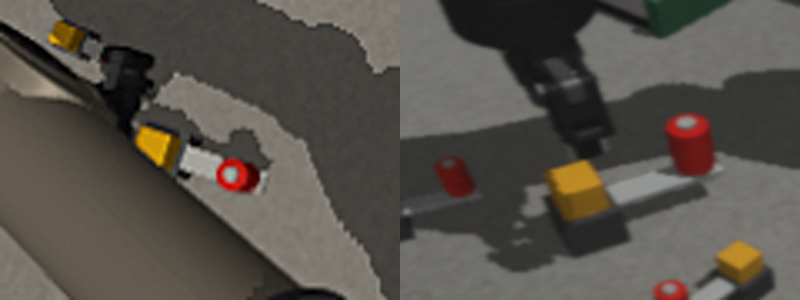

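Gripper above the chosen crank, block at (157,145) left, (577,190) right; fingers sit in line with the arm's normal. Descend and grip.

Call:
{"fn": "step_arm", "kwargs": {"moves": [[3,1,35,0,0,0,85],[3,1,70,0,0,0,85],[3,1,98,0,0,0,85],[3,1,98,0,0,0,50],[3,1,98,0,0,0,15],[3,1,98,0,0,0,15],[3,1,98,0,0,0,15],[3,1,98,0,0,0,15]], "grip_force": 80}}

```text
clock: 10.6
tcp_pos: [0.4937, 0.3378, 0.0653]
orientation: [2.56, 1.821, 0.005]
contact_force: [-1.9, -1.5, 6.2]
grip_width: 0.0287
gripper_force: 78.4
```

```bash
python3 - <<'E'
from h import *
import pickle
T=pickle.load(open("top0.pkl","rb"));S=pickle.load(open("side0.pkl","rb"))
# shaft orientation: subpixel silhouette on plane z=.101, width vs direction
for n,f,c in(("T",T,(277,202)),("S",S,(274,195))):
    k=8;p=14;I=f["image"][c[1]-p:c[1]+p,c[0]-p:c[0]+p]
    h=cv2.cvtColor(cv2.resize(I,None,fx=k,fy=k,interpolation=cv2.INTER_CUBIC),cv2.COLOR_RGB2HSV)
    m=((h[...,0]>8)&(h[...,0]<32)&(h[...,1]>75)&(h[...,2]>60))
    ys,xs=np.where(m);uv=np.c_[(xs+.5)/k-.5+c[0]-p,(ys+.5)/k-.5+c[1]-p]
    Q=onz(f,uv,.101)[:,:2]*1000
    print(n,len(Q),[(a,np.ptp(Q@[np.cos(np.radians(a)),np.sin(np.radians(a))]).round(1)) for a in range(0,180,6)])
A=T["image"][188:216,263:291];B=S["image"][181:209,260:288]
cv2.imwrite("pics/s1.png",np.hstack([cv2.resize(x,(396,396),interpolation=cv2.INTER_CUBIC) for x in(A,B)])[:,:,::-1])
o=r.get_obs();print(o["tcp_pos"],to(490,341,200,42))
E
```

```text
T 3176 [(0, np.float64(44.0)), (6, np.float64(42.0)), (12, np.float64(39.6)), (18, np.float64(38.5)), (24, np.float64(37.7)), (30, np.float64(36.5)), (36, np.float64(34.9)), (42, np.float64(35.6)), (48, np.float64(36.8)), (54, np.float64(38.0)), (60, np.float64(39.0)), (66, np.float64(39.7)), (72, np.float64(39.9)), (78, np.float64(39.7)), (84, np.float64(39.0)), (90, np.float64(38.0)), (96, np.float64(37.6)), (102, np.float64(39.0)), (108, np.float64(40.0)), (114, np.float64(40.5)), (120, np.float64(40.6)), (126, np.float64(40.3)), (132, np.float64(42.7)), (138, np.float64(44.6)), (144, np.float64(46.0)), (150, np.float64(47.0)), (156, np.float64(47.4)), (162, np.float64(47.3)), (168, np.float64(46.7)), (174, np.float64(45.6))]
S 5148 [(0, np.float64(42.9)), (6, np.float64(39.0)), (12, np.float64(35.1)), (18, np.float64(31.0)), (24, np.float64(26.5)), (30, np.float64(22.8)), (36, np.float64(18.8)), (42, np.float64(18.5)), (48, np.float64(21.6)), (54, np.float64(26.0)), (60, np.float64(30.6)), (66, np.float64(35.2)), (72, np.float64(39.5)), (78, np.float64(43.5)), (84, np.float64(47.1)), (90, np.float64(50.1)), (96, np.float64(52.7)), (102, np.float64(54.8)), (108, np.float64(56.3)), (114, np.float64(57.2)), (120, np.float64(57.6)), (126, np.float64(57.8)), (132, np.float64(57.5)), (138, np.float64(57.5)), (144, np.float64(57.0)), (150, np.float64(55.7)), (156, np.float64(54.1)), (162, np.float64(52.0)), (168, np.float64(49.4)), (174, np.float64(46.4))]
[0.49367385 0.33784032 0.0653379 ] (array([   2.1,   -4.3, -134.7]), array([ 0.001, -0.003,  0.504]))
```

View pics/s1.png

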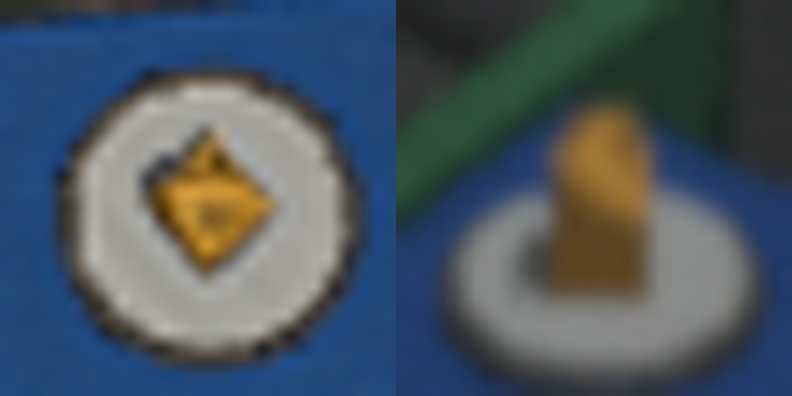

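The crop shows the square nearly as a diamond: corners at left (150,200), bottom (205,270) and right (272,207), with one face seen flat in the side view. That gives about 42° in the world, so tool yaw 42. Lift.

Call:
{"fn": "step_arm", "kwargs": {"moves": [[0,0,-20,0,0,0,15],[0,0,-60,0,0,0,15],[0,0,-105,0,0,0,15],[0,0,-145,0,0,0,15],[0,0,-145,0,0,0,15]]}}

```text
clock: 11.1
tcp_pos: [0.4955, 0.3396, 0.2152]
orientation: [2.56, 1.821, 0.018]
contact_force: [0.6, 0.6, -4.1]
grip_width: 0.0286
gripper_force: 80.2
```

```bash
python3 - <<'E'
from h import *
o=r.get_obs();print(o["tcp_pos"],o["contact_force"],o["moment"],o["grip_width"]);print(to(600.5,-38.5,210,42))
E
```

```text
[0.49547017 0.33959548 0.21515036] [ 0.62492169  0.56989676 -4.083131  ] [ 0.14747676 -0.1299604  -0.00087442] 0.028616054195496666
(array([-322.8,  223.2,    3.6]), array([ 0.004, -0.011,  0.504]))
```

Call:
{"fn": "step_arm", "kwargs": {"moves": [[-38,26,0,0,0,0.06,15],[-76,52,0,0,0,0.13,15],[-114,78,0,0,0,0.2,15],[-152,104,0,0,0,0.27,15],[-190,130,0,0,0,0.34,15],[-228,156,0,0,0,0.41,15],[-266,183,0,0,0,0.48,15],[-304,209,0,0,0,0.504,15]]}}

```text
clock: 11.9
tcp_pos: [0.5901, -0.0209, 0.2074]
orientation: [2.934, 1.122, -0.002]
contact_force: [1.3, -0.6, -3.8]
grip_width: 0.0286
gripper_force: 80.2
```

Call:
{"fn": "step_arm", "kwargs": {"moves": [[0,0,0,0,0,0,15],[0,0,0,0,0,0,15]]}}

```text
clock: 12.1
tcp_pos: [0.5899, -0.0207, 0.2071]
orientation: [-2.935, -1.12, 0.003]
contact_force: [-0.2, 0.6, -4.5]
grip_width: 0.0284
gripper_force: 80.3
```

```bash
cat > blk.py <<'E'
from h import *
from m2 import cloud
o=r.get_obs();A=R.from_rotvec(o["orientation"]);t=o["tcp_pos"]*1000;yaw=np.degrees(np.arctan2(*A.as_matrix()[[1,0],0]))
print("tcp",t.round(1),"yaw",yaw.round(1))
for n in("top","side"):
    f=r.grab_frame(n);uv,P,H=cloud(f)
    red=((H[:,0]<7)|(H[:,0]>171))&(H[:,1]>130);yel=(H[:,0]>12)&(H[:,0]<32)&(H[:,1]>110)
    near=np.hypot(*(P[:,:2]*1000-t[:2]).T)<130
    for nm,m in(("red",red&near&(P[:,2]>.1)),("yel",yel&near&(P[:,2]>.1))):
        if m.sum()<5: print(n,nm,m.sum());continue
        zt=np.percentile(P[m,2],97);k=m&(P[:,2]>zt-.008)
        print(n,nm,m.sum(),"ztop",zt.round(4),"top pts",(P[k].mean(0)*1000).round(1),uv[m].min(0),uv[m].max(0))
    save(f,f"pics/{n}_b.png")
E
python3 blk.py|grep -v "T \|S \|guide\|rail"; python3 -c "
from h import *
print(to(600.5,-38.5,210,42))"
```

```text
tcp [589.9 -20.7 207.1] yaw 41.8
top red 0
top yel 0
side red 257 ztop 0.2572 top pts [526.1 -64.4 264. ] [299  18] [315 169]
side yel 121 ztop 0.2331 top pts [589.6  -0.6 233.5] [264 153] [277 196]
(array([-6.3, 22.7, -2.5]), array([-0.001,  0.   ,  0.001]))
```

```bash
cat > hs.py <<'E'
from h import *
def run(f,o,dz=.0653):
    import warnings
    u=o["tcp_pos"][2]-dz
    A=R.from_rotvec(o["orientation"]).as_matrix();yaw=np.arctan2(A[1,0],A[0,0])
    pred=o["tcp_pos"][:2]-.08*np.array([np.cos(yaw),np.sin(yaw)])
    H=cv2.cvtColor(f["image"],cv2.COLOR_RGB2HSV).astype(int);red=((H[...,0]<7)|(H[...,0]>171))&(H[...,1]>130)
    c=proj(f,[[*pred,u+.084]])[0]
    v,w=np.mgrid[0:420,0:560];red&=(np.hypot(w-c[0],v-c[1])<35)
    ys,xs=np.where(red);n=cv2.connectedComponentsWithStats(red.astype(np.uint8))
    i=1+np.argmax(n[2][1:,4]);ys,xs=np.where(n[1]==i);print("pred px",c.round(1),"centroid",n[3][i].round(1),n[2][i])
    P=dep(f,np.c_[xs,ys]);k=abs(P[:,2]-(u+.114))<.005
    if k.sum()>5:
        hl=cv2.convexHull((onz(f,np.c_[xs,ys][k],u+.114)[:,:2]*1000).astype(np.float32));e=cv2.minEnclosingCircle(hl);print("handle top",k.sum(),np.round(e[0],1),round(e[1],1),"mean",(onz(f,np.c_[xs,ys][k],u+.114).mean(0)*1000).round(1),"zmed",np.median(P[k,2]).round(4))
    print("pred handle (if block at tcp)",(pred*1000).round(1),"yaw",np.degrees(yaw).round(1),"underside",round(u,4))
if __name__=="__main__":
    for n in("side","top"):
        try: run(r.grab_frame(n),r.get_obs())
        except Exception as e: print(n,e)
E
python3 hs.py
```

```text
pred px [304.4 156.4] centroid [304.4 157.3] [299 145  12  25 253]
handle top 42 [526.8 -64.6] 13.3 mean [524.9 -63.4 256.4] zmed 0.2557
pred handle (if block at tcp) [530.7 -70.7] yaw 42.1 underside 0.1424
top attempt to get argmax of an empty sequence
```

View pics/side_b.png

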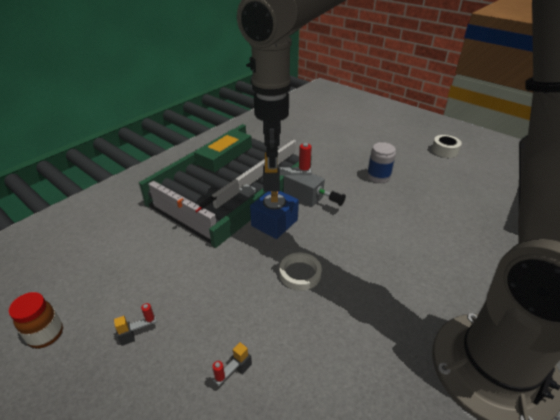

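Side view: the crank is held upright beside the shaft, handle at (305,157), hub at (271,178), shaft at (274,197). The handle's pixel agrees with the prediction from the TCP to 1 px, so I align over the shaft and lower gently.

Call:
{"fn": "step_arm", "kwargs": {"moves": [[-5,18,0,0,0,0,15],[-5,23,5,0,0,0,15],[-5,23,10,0,0,0,15],[-5,23,14,0,0,0,15],[-5,23,14,0,0,0,15]]}}

```text
clock: 12.8
tcp_pos: [0.6014, -0.0384, 0.193]
orientation: [-2.931, -1.126, 0.003]
contact_force: [-0.6, -0.1, -4.5]
grip_width: 0.0289
gripper_force: 80.4
```

```bash
python3 hs.py; python3 -c "
from h import *
print(to(601,-39.5,146,42),r.get_obs()['contact_force'])"
```

```text
pred px [305.8 156.2] centroid [305.7 156.9] [301 145  11  25 238]
handle top 47 [537.7 -85.7] 13.7 mean [536.6 -83.7 242.2] zmed 0.2412
pred handle (if block at tcp) [542.4 -92. ] yaw 42.0 underside 0.1282
top attempt to get argmax of an empty sequence
(array([-1.4,  0. , 47.9]), array([-0.001,  0.   ,  0.001])) [ 0.26640443  0.78516527 -3.92446555]
```

Call:
{"fn": "step_arm", "kwargs": {"moves": [[-1,0,5,0,0,0,15],[-1,0,10,0,0,0,15],[-1,0,14,0,0,0,15],[-1,0,18,0,0,0,15],[-1,0,22,0,0,0,15],[-1,0,26,0,0,0,15]]}}

```text
clock: 13.5
tcp_pos: [0.6015, -0.0399, 0.1677]
orientation: [2.933, 1.125, -0.0]
contact_force: [-0.0, -0.9, -2.9]
grip_width: 0.0287
gripper_force: 80.6
```

Call:
{"fn": "step_arm", "kwargs": {"moves": [[0,0,4,0,0,0,15],[0,0,8,0,0,0,15],[0,0,12,0,0,0,15],[0,0,16,0,0,0,15],[0,0,20,0,0,0,15]]}}

```text
clock: 14.0
tcp_pos: [0.6013, -0.0404, 0.1477]
orientation: [2.933, 1.125, -0.002]
contact_force: [-2.1, -2.8, -1.4]
grip_width: 0.0286
gripper_force: 80.8
```

Underside at about 0.082; press the rest down until the force shows.

Call:
{"fn": "step_arm", "kwargs": {"moves": [[0,0,3,0,0,0,15],[0,0,6,0,0,0,15],[0,0,8,0,0,0,15],[0,0,8,0,0,0,15]]}}

```text
clock: 14.4
tcp_pos: [0.6017, -0.04, 0.1461]
orientation: [2.931, 1.124, 0.0]
contact_force: [-21.0, -3.3, 43.0]
grip_width: 0.0286
gripper_force: 86.9
```

```bash
python3 hs.py
```

```text
pred px [305.4 172.2] centroid [305.4 172.3] [300 160  11  25 220]
handle top 49 [537.8 -90. ] 16.5 mean [539.  -87.1 194.8] zmed 0.1958
pred handle (if block at tcp) [542.2 -93.5] yaw 41.9 underside 0.0808
top attempt to get argmax of an empty sequence
```

Seated: 43 N down, underside at 0.081. Relax, release and rise.

Call:
{"fn": "step_arm", "kwargs": {"moves": [[0,0,-7,0,0,0,15],[0,0,-7,0,0,0,50],[0,0,-7,0,0,0,85],[0,0,-7,0,0,0,85],[0,0,-40,0,0,0,85],[0,0,-70,0,0,0,85],[-30,0,-75,0,0,0,85],[-65,0,-75,0,0,0,85]]}}

```text
clock: 15.3
tcp_pos: [0.555, -0.082, 0.2165]
orientation: [2.931, 1.13, 0.007]
contact_force: [-0.3, -1.6, -0.1]
grip_width: 0.0851
gripper_force: 0.0
```

```bash
cat > pm.py <<'E'
from h import *
import pickle
c,s=np.cos(np.radians(3.75)),np.sin(np.radians(3.75))
def pm(f,n,o=(600.5,-38.5)):
    out={}
    for nm,w,lo,hi in(("ptr",.098,(0,140,50),(6,255,255)),("mark",.1,(7,140,60),(16,255,255))):
        k=6;a=proj(f,[[.735,.135,.1]])[0].astype(int);p=36
        I=cv2.resize(f["image"][a[1]-p:a[1]+p,a[0]-p:a[0]+p],None,fx=k,fy=k,interpolation=cv2.INTER_LINEAR)
        h=cv2.cvtColor(I,cv2.COLOR_RGB2HSV);m=cv2.inRange(h,lo,hi)
        if nm=="ptr": m|=cv2.inRange(h,(172,140,50),(180,255,255))
        q=cv2.connectedComponentsWithStats(m)
        for i in np.argsort(-q[2][1:,4])[:2]+1:
            uv=(q[3][i]+.5)/k-.5+a-p;P=onz(f,uv,w)[0]*1000-[*o,0]
            print(n,nm,q[2][i,4]/36,uv.round(1),"lane x,y",np.round([P[0]*c+P[1]*s,-P[0]*s+P[1]*c],1))
if __name__=="__main__":
    import sys
    if len(sys.argv)>1:
        for n in("top","side"): pm(pickle.load(open(n+"0.pkl","rb")),n+"0")
    for n in("top","side"): pm(r.grab_frame(n),n)
E
python3 pm.py 1; python3 hs.py; python3 -c "
from h import *
print(to(542,-93.5,215,42),to(542,-93.5,153,42))"
```

```text
top0 ptr 11.555555555555555 [218.5 166.2] lane x,y [119.4 157.7]
top0 mark 19.833333333333332 [213.8 146.5] lane x,y [178.1 167.1]
side0 ptr 9.583333333333334 [198.7 208.6] lane x,y [112.8 158.9]
side0 mark 27.63888888888889 [179.4 202.9] lane x,y [166.7 174.1]
top ptr 11.472222222222221 [218.5 166.2] lane x,y [119.5 157.7]
top mark 19.88888888888889 [213.8 146.5] lane x,y [178.1 167. ]
side ptr 9.416666666666666 [198.7 208.6] lane x,y [112.8 158.8]
side mark 27.666666666666668 [179.3 202.9] lane x,y [166.7 174.1]
pred px [334.5 147.9] centroid [308.4 166.5] [303 161   9  13  59]
pred handle (if block at tcp) [ 492.7 -138.5] yaw 41.8 underside 0.1497
top attempt to get argmax of an empty sequence
(array([-15. ,  -0.3,   0.1]), array([ 0.   , -0.001, -0.001])) (array([-15.1,  -0.3,  62.1]), array([ 0.   , -0.001, -0.001]))
```

Call:
{"fn": "step_arm", "kwargs": {"moves": [[-14,0,0,0,0,0,85],[-15,0,20,0,0,0,85],[-15,0,45,0,0,0,85],[-15,0,60,0,0,0,85],[-15,0,60,0,0,0,40],[-15,0,60,0,0,0,15],[-15,0,60,0,0,0,15],[-15,0,60,0,0,0,15]], "grip_force": 45}}

```text
clock: 16.3
tcp_pos: [0.5428, -0.0933, 0.1561]
orientation: [2.932, 1.125, 0.003]
contact_force: [-0.7, 0.4, 1.6]
grip_width: 0.0275
gripper_force: 3.5
```

Call:
{"fn": "step_arm", "kwargs": {"moves": [[0,0,0,0,0,0,15]]}}

```text
clock: 16.4
tcp_pos: [0.5427, -0.0935, 0.156]
orientation: [2.932, 1.125, 0.002]
contact_force: [-1.9, -0.2, 3.5]
grip_width: 0.027
gripper_force: 44.1
```

```bash
cat > arc.py <<'E'
from h import *
import sys
# rows (tool axes, mm) for n steps of st deg clockwise about centre C (mm), from present angle
C=np.array([601.5,-40.]);st=float(sys.argv[1]);n=int(sys.argv[2])
o=r.get_obs();A=R.from_rotvec(o["orientation"]).as_matrix();yaw=np.arctan2(A[1,0],A[0,0])
p=o["tcp_pos"][:2]*1000;a0=np.degrees(np.arctan2(*(p-C)[::-1]));print("angle",a0.round(1),"radius",np.hypot(*(p-C)).round(1),"yaw",np.degrees(yaw).round(1),"z",o["tcp_pos"][2])
M=np.array([[np.cos(yaw),np.sin(yaw)],[np.sin(yaw),-np.cos(yaw)]])
prev=p
for k in range(1,n+1):
    a=np.radians(a0-k*st);q=C+80*np.array([np.cos(a),np.sin(a)])
    print(k,(M@(q-(p if (k-1)%8==0 and 0 else prev))).round(1),end="; ")
    if k%8==0: prev=q;print("| call end")
E
python3 arc.py 18 24
```

```text
angle -137.7 radius 79.5 yaw 42.0 z 0.15604774808321814
1 [  3.2 -24.7]; 2 [ 14.5 -47.1]; 3 [ 32.1 -64.9]; 4 [ 54.3 -76.4]; 5 [ 79.  -80.4]; 6 [103.8 -76.7]; 7 [126.1 -65.4]; 8 [143.9 -47.8]; | call end
9 [11.5 22.2]; 10 [15.5 46.9]; 11 [11.8 71.7]; 12 [ 0.5 94. ]; 13 [-17.1 111.8]; 14 [-39.3 123.3]; 15 [-64.  127.4]; 16 [-88.7 123.6]; | call end
17 [-22.4 -11.2]; 18 [-40.2 -28.8]; 19 [-51.7 -51.1]; 20 [-55.7 -75.8]; 21 [ -51.9 -100.5]; 22 [ -40.7 -122.9]; 23 [ -23.1 -140.7]; 24 [  -0.9 -152.2]; | call end
```

Call:
{"fn": "step_arm", "kwargs": {"moves": [[3,-25,0,0,0,0,15],[14,-47,0,0,0,0,15],[32,-65,0,0,0,0,15],[54,-76,0,0,0,0,15],[79,-80,0,0,0,0,15],[104,-77,0,0,0,0,15],[126,-65,0,0,0,0,15],[144,-48,0,0,0,0,15]]}}

```text
clock: 17.2
tcp_pos: [0.6174, 0.0408, 0.156]
orientation: [-2.931, -1.129, -0.0]
contact_force: [-2.4, -2.2, 2.8]
grip_width: 0.0271
gripper_force: 45.8
```

```bash
python3 arc.py 18 16;python3 -c "
from h import *
o=r.get_obs();print(o['contact_force'],o['qvel'].round(2))"
```

```text
angle 78.8 radius 82.4 yaw 42.1 z 0.15596419664351527
1 [ 9.7 23.6]; 2 [14.  48.2]; 3 [10.3 73. ]; 4 [-0.8 95.5]; 5 [-18.2 113.4]; 6 [-40.4 125. ]; 7 [-65.1 129.2]; 8 [-89.8 125.6]; | call end
9 [-22.4 -11.1]; 10 [-40.4 -28.6]; 11 [-52.  -50.7]; 12 [-56.2 -75.4]; 13 [ -52.6 -100.2]; 14 [ -41.5 -122.6]; 15 [ -24.  -140.5]; 16 [  -1.9 -152.2]; | call end
[-2.37678659 -2.20376529  2.7642885 ] [-0.03  0.37  0.09 -0.59  0.08  0.25  0.08]
```

Call:
{"fn": "step_arm", "kwargs": {"moves": [[11,22,0,0,0,0,15],[15,47,0,0,0,0,15],[11,72,0,0,0,0,15],[0,94,0,0,0,0,15],[-17,112,0,0,0,0,15],[-39,124,0,0,0,0,15],[-64,128,0,0,0,0,15],[-89,124,0,0,0,0,15]]}}

```text
clock: 18.0
tcp_pos: [0.6343, -0.112, 0.1557]
orientation: [-2.931, -1.125, -0.004]
contact_force: [-0.3, 7.8, 0.3]
grip_width: 0.0269
gripper_force: 46.0
```

Call:
{"fn": "step_arm", "kwargs": {"moves": [[-22,-11,0,0,0,0,15],[-40,-29,0,0,0,0,15],[-52,-51,0,0,0,0,15],[-56,-76,0,0,0,0,15],[-52,-100,0,0,0,0,15],[-41,-123,0,0,0,0,15],[-23,-141,0,0,0,0,15],[-1,-152,0,0,0,0,15]]}}

```text
clock: 18.8
tcp_pos: [0.5303, -0.0005, 0.156]
orientation: [2.932, 1.124, -0.002]
contact_force: [-0.0, -2.9, 2.0]
grip_width: 0.0267
gripper_force: 46.2
```

```bash
python3 arc.py 18 24;python3 pm.py
```

```text
angle 151.0 radius 81.4 yaw 42.0 z 0.15600692575261066
1 [25.1 -3.1]; 2 [49.9  0.4]; 3 [72.4 11.4]; 4 [90.4 28.8]; 5 [102.2  50.9]; 6 [106.5  75.5]; 7 [103.  100.3]; 8 [ 92.1 122.8]; | call end
9 [-17.4  18. ]; 10 [-39.5  29.8]; 11 [-64.1  34.1]; 12 [-88.9  30.7]; 13 [-111.4   19.7]; 14 [-129.4    2.3]; 15 [-141.2  -19.8]; 16 [-145.5  -44.4]; | call end
17 [  3.5 -24.8]; 18 [ 14.4 -47.3]; 19 [ 31.8 -65.3]; 20 [ 53.9 -77.1]; 21 [ 78.6 -81.4]; 22 [103.3 -77.9]; 23 [125.8 -67. ]; 24 [143.9 -49.6]; | call end
top ptr 10.805555555555555 [217.6 156.6] lane x,y [147.9 158.5]
top mark 19.77777777777778 [213.8 146.5] lane x,y [178.1 167. ]
side ptr 11.305555555555555 [190.9 204.3] lane x,y [141.1 158.7]
side mark 27.25 [179.4 202.9] lane x,y [166.6 174.1]
```

Call:
{"fn": "step_arm", "kwargs": {"moves": [[25,-3,0,0,0,0,15],[50,0,0,0,0,0,15],[72,11,0,0,0,0,15],[90,29,0,0,0,0,15],[102,51,0,0,0,0,15],[106,76,0,0,0,0,15],[103,100,0,0,0,0,15],[92,123,0,0,0,0,15]]}}

```text
clock: 19.7
tcp_pos: [0.6822, -0.0308, 0.1555]
orientation: [-2.931, -1.126, 0.001]
contact_force: [-6.7, 2.0, 4.1]
grip_width: 0.0271
gripper_force: 46.5
```

Call:
{"fn": "step_arm", "kwargs": {"moves": [[-17,18,0,0,0,0,15],[-39,30,0,0,0,0,15],[-64,34,0,0,0,0,15],[-89,31,0,0,0,0,15],[-111,20,0,0,0,0,15],[-129,2,0,0,0,0,15],[-141,-20,0,0,0,0,15],[-145,-44,0,0,0,0,15]]}}

```text
clock: 20.5
tcp_pos: [0.545, -0.0963, 0.1557]
orientation: [2.933, 1.121, 0.005]
contact_force: [6.7, 1.9, -3.4]
grip_width: 0.0268
gripper_force: 45.8
```

```bash
python3 arc.py 18 8;python3 pm.py; python3 - <<'E'
from h import *
ims=[]
for n in("top","side"):
    f=r.grab_frame(n);a=proj(f,[[.765,.145,.1]])[0].astype(int);ims.append(cv2.resize(f["image"][a[1]-15:a[1]+15,a[0]-20:a[0]+20],(400,300),interpolation=cv2.INTER_CUBIC))
    print(a)
    # where lane-x line through mark goes: pixel of points at same lane x
cv2.imwrite("pics/pm.png",np.hstack(ims)[:,:,::-1])
E
```

```text
angle -135.1 radius 79.8 yaw 41.8 z 0.15573152975884835
1 [  2.4 -24.9]; 2 [ 12.5 -47.8]; 3 [ 29.2 -66.4]; 4 [ 50.9 -78.9]; 5 [ 75.4 -84.2]; 6 [100.3 -81.6]; 7 [123.2 -71.4]; 8 [141.8 -54.7]; | call end
top ptr 9.777777777777779 [217.  150.1] lane x,y [167.  158.9]
top mark 20.25 [213.8 146.5] lane x,y [177.9 167. ]
side ptr 9.444444444444445 [185.9 201.6] lane x,y [159.5 158.7]
side ptr 0.16666666666666666 [181.5 203.3] lane x,y [163.  170.5]
side mark 28.75 [179.4 202.9] lane x,y [166.5 173.9]
[212 147]
[177 201]
```

View pics/pm.png

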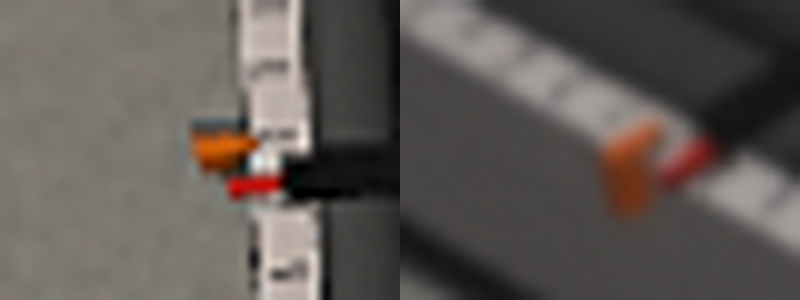

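The crop shows the orange wedge at (225,148) with its tip at (258,145), and the red pointer tip at (255,187). About 4 px (11 mm) remain. I'll measure the heights from depth to settle the difference.

```bash
cat > pd.py <<'E'
from h import *
c,s=np.cos(np.radians(3.75)),np.sin(np.radians(3.75))
for n in("top","side"):
    acc={"ptr":[],"mark":[]}
    for rep in range(3):
        f=r.grab_frame(n);H=cv2.cvtColor(f["image"],cv2.COLOR_RGB2HSV).astype(int)
        a=proj(f,[[.755,.14,.1]])[0];v,u=np.mgrid[0:420,0:560];near=np.hypot(u-a[0],v-a[1])<25
        for nm,m in(("ptr",((H[...,0]<7)|(H[...,0]>171))&(H[...,1]>150)),("mark",(H[...,0]>=7)&(H[...,0]<17)&(H[...,1]>150))):
            ys,xs=np.where(m&near);P=dep(f,np.c_[xs,ys])*1000-[600.5,-38.5,0]
            L=np.c_[P[:,0]*c+P[:,1]*s,-P[:,0]*s+P[:,1]*c,P[:,2],xs,ys];acc[nm].append(L[(L[:,2]>60)&(L[:,2]<130)])
    for nm in acc:
        L=np.vstack(acc[nm]);print(n,nm,len(L),"mean",L[:,:3].mean(0).round(1),"pct5-95",np.percentile(L[:,:3],[5,95],axis=0).round(1).tolist())
        if nm=="mark":
            for px in np.unique(L[:,3:],axis=0): print(px,L[(L[:,3:]==px).all(1),:3].mean(0).round(1),end=" ")
            print()
E
python3 pd.py
```

```text
top ptr 27 mean [167.2 158.   96.9] pct5-95 [[164.7, 149.6, 90.7], [169.0, 165.1, 104.9]]
top mark 56 mean [178.3 167.1  99.8] pct5-95 [[175.0, 159.4, 88.1], [182.1, 173.4, 106.0]]
[211. 146.] [180.1 174.9 100.5] [212. 145.] [182.2 171.7 102.6] [212. 146.] [178.8 171.7 104.2] [212. 147.] [176.1 172.  103.5] [212. 148.] [175.9 173.3  93.2] [213. 145.] [181.9 168.8 102.5] [213. 146.] [178.7 168.9 103.7] [213. 147.] [176.7 169.5 100. ] [213. 148.] [174.9 170.1  96. ] [214. 145.] [181.5 165.9 103.3] [214. 146.] [178.4 166.  103.8] [214. 147.] [175.7 166.3 102.8] [214. 148.] [175.  167.4  94.5] [215. 146.] [178.1 163.2 103.7] [215. 147.] [179.5 164.9  88.1] [215. 148.] [176.8 165.2  87.2] [216. 145.] [181.1 160.2 102.5] [216. 146.] [178.3 160.4 102.3] [217. 146.] [178.2 157.7 101.4] 
side ptr 25 mean [162.4 156.2  95.2] pct5-95 [[161.1, 148.8, 92.9], [163.6, 163.5, 98.0]]
side mark 74 mean [172.9 169.5  94.2] pct5-95 [[171.2, 163.1, 84.9], [175.5, 174.6, 102.5]]
[177. 202.] [176.1 174.   98.2] [178. 201.] [171.1 173.8 103.8] [178. 202.] [171.5 174.2 100.6] [178. 203.] [173.3 173.6  96.1] [178. 204.] [172.1 175.   94.3] [178. 205.] [175.2 173.5  88.6] [179. 200.] [173.3 168.8 102.8] [179. 201.] [173.4 169.3  99.8] [179. 202.] [172.3 170.7  98. ] [179. 203.] [172.2 171.3  95.2] [179. 204.] [172.1 172.   92.4] [179. 205.] [173.5 171.7  88.2] [179. 206.] [173.6 172.2  85.2] [180. 200.] [173.2 165.8 101. ] [180. 201.] [172.9 166.7  98.4] [180. 202.] [173.  167.2  95.4] [180. 203.] [173.3 167.6  92.3] [180. 204.] [172.3 168.9  90.3] [180. 205.] [173.3 168.9  86.5] [180. 206.] [172.  170.4  84.8] [181. 199.] [173.6 162.  101.6] [181. 200.] [173.1 163.   99.2] [181. 203.] [172.7 165.1  90.9] [181. 204.] [172.1 166.1  88.6] [181. 205.] [172.8 166.2  85. ]
```

Call:
{"fn": "step_arm", "kwargs": {"moves": [[2,-25,0,0,0,0,15],[12,-48,0,0,0,0,15],[29,-66,0,0,0,0,15],[51,-79,0,0,0,0,15],[75,-84,0,0,0,0,15],[100,-82,0,0,0,0,15],[123,-72,0,0,0,0,15],[142,-55,0,0,0,0,15]]}}

```text
clock: 21.8
tcp_pos: [0.615, 0.0417, 0.1556]
orientation: [2.932, 1.128, -0.001]
contact_force: [-3.1, -1.9, 4.5]
grip_width: 0.0272
gripper_force: 46.8
```

Call:
{"fn": "step_arm", "kwargs": {"moves": [[0,0,0,0,0,0,15],[0,0,0,0,0,0,15]]}}

```text
clock: 22.0
tcp_pos: [0.6169, 0.0406, 0.1559]
orientation: [2.933, 1.124, 0.006]
contact_force: [1.4, 1.5, 7.2]
grip_width: 0.0269
gripper_force: 46.8
```

```bash
python3 arc.py 5 6;python3 pm.py; python3 pd.py|grep mean
```

```text
angle 79.2 radius 82.1 yaw 41.9 z 0.1559130401854349
1 [2.3 7. ]; 2 [ 5.8 13.1]; 3 [ 8.7 19.4]; 4 [11.1 26. ]; 5 [12.8 32.7]; 6 [14.  39.6]; top ptr 6.805555555555555 [217.5 146.9] lane x,y [176.3 156.6]
top mark 16.75 [213.8 146.6] lane x,y [177.8 167.1]
side ptr 9.833333333333334 [182.7 200.4] lane x,y [169.7 160.6]
side mark 22.194444444444443 [179.3 203.1] lane x,y [166.2 174.8]
top ptr 28 mean [176.6 153.3  98.2] pct5-95 [[173.9, 143.1, 90.1], [179.4, 164.9, 105.7]]
top mark 50 mean [177.4 165.7 100.9] pct5-95 [[174.7, 158.4, 89.6], [181.1, 174.4, 106.4]]
side ptr 26 mean [172.3 159.4  95.1] pct5-95 [[170.9, 150.8, 90.8], [174.1, 165.0, 98.1]]
side mark 60 mean [172.7 170.1  94. ] pct5-95 [[170.6, 164.0, 85.1], [174.4, 174.2, 102.5]]
```

Call:
{"fn": "step_arm", "kwargs": {"moves": [[3,7,0,0,0,0,15],[6,13,0,0,0,0,15],[9,20,0,0,0,0,15],[11,25,0,0,0,0,15],[11,25,0,0,0,0,15],[11,25,0,0,0,0,15]]}}

```text
clock: 23.0
tcp_pos: [0.6417, 0.0306, 0.1563]
orientation: [-2.933, -1.125, -0.009]
contact_force: [3.4, 4.3, 5.7]
grip_width: 0.0268
gripper_force: 46.7
```

```bash
python3 arc.py 5 1;python3 pm.py; python3 pd.py|grep mean; python3 - <<'E'
from h import *
ims=[]
for n in("top","side"):
    f=r.grab_frame(n);a=proj(f,[[.765,.145,.1]])[0].astype(int);ims.append(cv2.resize(f["image"][a[1]-15:a[1]+15,a[0]-20:a[0]+20],(400,300),interpolation=cv2.INTER_CUBIC))
cv2.imwrite("pics/pm2.png",np.hstack(ims)[:,:,::-1])
E
```

```text
angle 60.3 radius 81.3 yaw 42.0 z 0.1563016950729206
1 [0.7 7.1]; top ptr 0.6666666666666666 [217. 147.] lane x,y [176.2 158.3]
top mark 20.083333333333332 [213.9 146.5] lane x,y [177.9 166.9]
side ptr 8.083333333333334 [182.9 199.9] lane x,y [170.9 158.6]
side ptr 0.027777777777777776 [181.4 203.1] lane x,y [164. 170.]
side mark 33.97222222222222 [179.5 202.3] lane x,y [168.2 172.2]
top ptr 3 mean [176.6 158.3  96.8] pct5-95 [[176.2, 158.2, 95.7], [176.8, 158.4, 97.9]]
top mark 57 mean [178.  167.3  99.8] pct5-95 [[175.5, 159.7, 89.9], [182.0, 173.6, 107.6]]
side ptr 23 mean [173.5 157.9  95.5] pct5-95 [[172.0, 151.5, 92.8], [175.3, 164.0, 97.8]]
side mark 91 mean [173.1 169.1  95.6] pct5-95 [[170.8, 161.9, 85.3], [176.2, 175.0, 103.5]]
```

View pics/pm2.png

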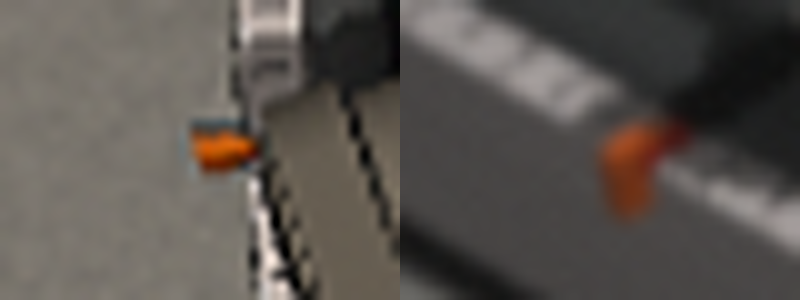

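The side crop shows the red pointer directly behind the orange wedge tip at (665,135); the arm hides the top view. Release, rise and check.

Call:
{"fn": "step_arm", "kwargs": {"moves": [[11,25,0,0,0,0,15]]}}

```text
clock: 23.6
tcp_pos: [0.661, 0.0189, 0.1547]
orientation: [-2.931, -1.129, 0.009]
contact_force: [-7.4, -4.5, 2.1]
grip_width: 0.027
gripper_force: 46.4
```

That row shifted again from the new pose, so it overshot by about 16°. I'll wind back by that amount.

Call:
{"fn": "step_arm", "kwargs": {"moves": [[0,0,0,0,0,0,15],[0,0,0,0,0,0,15]]}}

```text
clock: 23.8
tcp_pos: [0.6638, 0.0162, 0.1544]
orientation: [2.933, 1.121, -0.002]
contact_force: [-1.1, -1.8, 3.1]
grip_width: 0.0275
gripper_force: 46.4
```

```bash
python3 arc.py -4 6; python3 arc.py 1 1
```

```text
angle 42.0 radius 83.9 yaw 41.8 z 0.15442200221232247
1 [-4.1 -5.6]; 2 [ -4.7 -11.1]; 3 [ -5.7 -16.6]; 4 [ -7.1 -22. ]; 5 [ -8.8 -27.3]; 6 [-10.9 -32.5]; angle 42.0 radius 83.9 yaw 41.8 z 0.15442200221232247
1 [-3.9  1.4];
```

```bash
python3 arc.py -10 5
```

```text
angle 42.0 radius 83.9 yaw 41.8 z 0.15442200221232247
1 [ -5.2 -13.9]; 2 [ -8.8 -27.3]; 3 [-14.7 -40. ]; 4 [-22.8 -51.4]; 5 [-32.7 -61.2];
```

Wind back past the mark by about 22° and then come forward again, so the play in the square is taken up in the winding direction.

Call:
{"fn": "step_arm", "kwargs": {"moves": [[-5,-14,0,0,0,0,15],[-9,-27,0,0,0,0,15],[-15,-40,0,0,0,0,15],[-23,-51,0,0,0,0,15],[-23,-51,0,0,0,0,15]]}}

```text
clock: 24.3
tcp_pos: [0.6107, 0.0426, 0.1555]
orientation: [-2.931, -1.128, -0.0]
contact_force: [-0.3, 2.3, 4.5]
grip_width: 0.0268
gripper_force: 46.5
```

```bash
python3 arc.py 5 5;python3 pd.py|grep mean
```

```text
angle 83.6 radius 83.1 yaw 42.1 z 0.15554658923954864
1 [2.1 7.5]; 2 [ 6.  13.3]; 3 [ 9.4 19.4]; 4 [12.2 25.7]; 5 [14.5 32.3]; top ptr 24 mean [176.8 154.1  98.7] pct5-95 [[174.2, 148.8, 93.4], [179.1, 160.9, 105.2]]
top mark 56 mean [178.1 167.2 100.3] pct5-95 [[175.4, 159.4, 89.9], [181.5, 174.0, 106.9]]
side ptr 25 mean [172.7 158.7  95.3] pct5-95 [[171.2, 152.9, 92.7], [174.2, 165.4, 97.5]]
side mark 63 mean [172.4 170.1  94.1] pct5-95 [[170.3, 164.5, 84.9], [174.4, 174.6, 102.7]]
```

Call:
{"fn": "step_arm", "kwargs": {"moves": [[4,10,0,0,0,0,15],[9,19,0,0,0,0,15],[13,29,0,0,0,0,15],[13,29,0,0,0,0,15],[13,29,0,0,0,0,15]]}}

```text
clock: 25.1
tcp_pos: [0.6434, 0.0299, 0.1558]
orientation: [-2.932, -1.126, -0.007]
contact_force: [2.2, 3.6, 5.1]
grip_width: 0.0269
gripper_force: 46.7
```

```bash
python3 arc.py 5 1;python3 pd.py|grep mean
```

```text
angle 59.1 radius 81.4 yaw 42.0 z 0.15577031199768976
1 [0.4 7.2]; Traceback (most recent call last):
  File "pd.py", line 9, in <module>
    ys,xs=np.where(m&near);P=dep(f,np.c_[xs,ys])*1000-[600.5,-38.5,0]
                             ~~~^^^^^^^^^^^^^^^^
  File "h.py", line 17, in dep
    return (rays(f,uv)*z[:,None]-t)@M
            ~~~~^^^^^^
  File "h.py", line 9, in rays
    p=cv2.undistortPoints(d.reshape(-1,1,2),np.eye(3),np.array([f["k1"],0,0,0.])).reshape(-1,2)
      ~~~~~~~~~~~~~~~~~~~^^^^^^^^^^^^^^^^^^^^^^^^^^^^^^^^^^^^^^^^^^^^^^^^^^^^^^^^
cv2.error: OpenCV(4.12.0) /io/opencv/modules/calib3d/src/undistort.dispatch.cpp:347: error: (-215:Assertion failed) CV_IS_MAT(_src) && CV_IS_MAT(_dst) && (_src->rows == 1 || _src->cols == 1) && (_dst->rows == 1 || _dst->cols == 1) && _src->cols + _src->rows - 1 == _dst->rows + _dst->cols - 1 && (CV_MAT_TYPE(_src->type) == CV_32FC2 || CV_MAT_TYPE(_src->type) == CV_64FC2) && (CV_MAT_TYPE(_dst->type) == CV_32FC2 || CV_MAT_TYPE(_dst->type) == CV_64FC2) in function 'cvUndistortPointsInternal'
```

Call:
{"fn": "step_arm", "kwargs": {"moves": [[0,0,0,0,0,0,50],[0,0,0,0,0,0,85],[0,0,0,0,0,0,85],[0,0,-30,0,0,0,85],[0,0,-60,0,0,0,85],[0,0,-90,0,0,0,85],[-40,0,-95,0,0,0,85],[-85,0,-95,0,0,0,85]]}}

```text
clock: 26.0
tcp_pos: [0.5784, -0.0282, 0.2511]
orientation: [2.931, 1.129, 0.004]
contact_force: [0.1, -0.7, -0.3]
grip_width: 0.085
gripper_force: 0.0
```

Call:
{"fn": "step_arm", "kwargs": {"moves": [[-45,0,0,0,0,0,85],[-90,20,0,0,0,0,85],[-135,40,0,0,0,0,85],[-180,60,0,0,0,0,85]]}}

```text
clock: 26.4
tcp_pos: [0.4827, -0.1955, 0.2499]
orientation: [-2.933, -1.125, 0.001]
contact_force: [0.6, -1.1, 0.1]
grip_width: 0.0852
gripper_force: 0.0
```

```bash
python3 pm.py; python3 pd.py|grep mean; python3 rod.py; python3 - <<'E'
from h import *
import pickle
ims=[]
for n in("top","side"):
    f=r.grab_frame(n);save(f,f"pics/fin_{n}.png");a=proj(f,[[.765,.145,.1]])[0].astype(int);ims.append(cv2.resize(f["image"][a[1]-15:a[1]+15,a[0]-20:a[0]+20],(400,300),interpolation=cv2.INTER_CUBIC))
    b=proj(f,[[.60,-.04,.14]])[0].astype(int);ims.append(cv2.resize(f["image"][b[1]-45:b[1]+45,b[0]-60:b[0]+60],(400,300),interpolation=cv2.INTER_CUBIC))
cv2.imwrite("pics/fin.png",np.vstack([np.hstack(ims[:2]),np.hstack(ims[2:])])[:,:,::-1])
# crank height: yellow top
from m2 import cloud
for n in("top","side"):
    uv,P,H=cloud(r.grab_frame(n));m=(H[:,0]>12)&(H[:,0]<32)&(H[:,1]>110)&(np.hypot(*(P[:,:2]-[.60,-.04]).T)<.03)
    print("block top z",n,m.sum(),np.percentile(P[m,2],[50,90]).round(4))
E
```

```text
top ptr 36.22222222222222 [248.6 182.5] lane x,y [64.6 76. ]
top ptr 4.333333333333333 [218.4 146.2] lane x,y [178.1 153.9]
top mark 20.333333333333332 [213.9 146.5] lane x,y [178.  166.8]
top mark 0.3888888888888889 [246.2 181.5] lane x,y [67.9 82.6]
side ptr 9.055555555555555 [183.2 199.6] lane x,y [171.3 157.5]
side mark 29.666666666666668 [179.5 202.7] lane x,y [166.9 173.2]
top ptr 16 mean [177.7 152.8  96.8] pct5-95 [[175.3, 144.6, 90.0], [179.5, 158.9, 104.2]]
top mark 59 mean [178.4 166.9  99.3] pct5-95 [[175.9, 159.5, 88.8], [182.3, 173.8, 106.7]]
side ptr 29 mean [174.  155.9  95.5] pct5-95 [[172.6, 149.0, 93.1], [175.8, 164.1, 97.8]]
side mark 78 mean [172.9 169.1  94.5] pct5-95 [[170.5, 161.0, 85.1], [175.4, 174.2, 103.0]]
green 16 (np.float64(321.4375), np.float64(190.75))
red 0 
T block 102 mean [493.2 340.1] rect [492.9 340.4  31.5  27.8  71.1] circ [493.9 340.7] 18.9 zmed 0.0898
T handle 63 mean [467.  262.3] rect [467.1 263.7  25.5  22.2  89.1] circ [466.  263.3] 13.8 zmed 0.1147
T gearbox 684 mean [601.3 -39.1] rect [601.8 -39.2  89.7  99.5   3.5] circ [601.7 -39.1]
[... 882 characters left out ...]
n [595.8 -35.2] rect [595.  -35.6  54.7  59.3  42.6] circ [595.8 -36.3] 30.7 zmed 0.0808
S shaft 51 mean [596.6 -36.4] rect [597.5 -37.   15.5  34.2  41.1] circ [595.6 -38.6] 17.9 zmed 0.107
S knob 270 mean [ 530.8 -178.8] rect [ 534.1 -187.1   76.    86.4   18.1] circ [ 530.3 -189. ] 52.9 zmed 0.0518
S can 210 mean [ 490.2 -413.9] rect [ 489.9 -415.    65.2   70.    41.1] circ [ 488.5 -416.2] 37.0 zmed 0.1058
S tape 547 mean [428.7  62.2] rect [430.   61.4  98.7 102.5  25.2] circ [430.3  61.6] 51.8 zmed 0.0235
guide 453 yaw deg 3.71 [ 724.7 -103. ] ends -283.0 70.0
railN 737 yaw deg 3.91 [673.  -82.1] ends -303.0 133.0
block top z top 151 [0.1706 0.1744]
block top z side 259 [0.1593 0.1714]
```

View pics/fin.png

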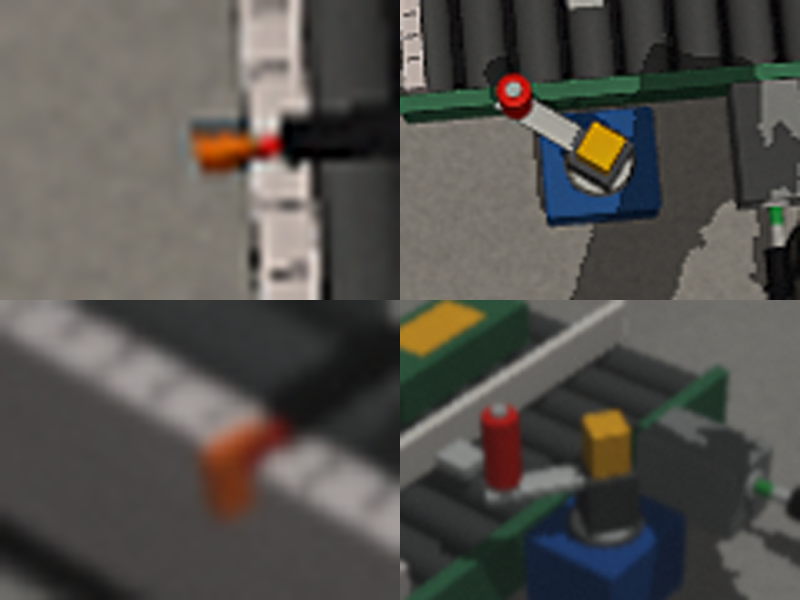

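The final picture shows the pointer tip at (268,145) level with the wedge tip at (250,148). The crank sits fully down (block top at 0.171) and the rod shows green only.

```bash
python3 -c "
from bench import r
print(r.hand_in())"
```

```text
the job is handed in; nothing more can be done
None
```

I've handed the job in: the lock rod is at its middle click, the crank is fully down on the shaft and wound about 2.45 turns clockwise, and the pointer is level with the marker to within about 1 mm. The can and tape were never approached. There were two slips, both corrected: the rod briefly went to its outer click before I pushed it back, and the crank overshot by about 17° before I wound it back.

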